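# Find the rocking canister lid and press it home

## Robot

A 6-joint arm with a two-finger parallel gripper is mounted at the origin on the work surface. World frame = base frame: x ahead of the robot, y to its left, z up, the work surface at z = 0. Lengths are in m, angles in rad, forces in N, time in s.
With the tool pointing down it reaches from about 0.375 to 0.9 m from the base axis. Payload 3.1 kg.
Tool frame: the origin (TCP) lies on the centre line of the jaws, within the pads' length; the fingertips stand 19 mm ahead of it and the grasp point (between the pads) is the TCP; z points along the fingers, y is the line along which they close (so a half turn about z gives the same grasp; the last joint's range is limited). The gripper opens to 85 mm and grips with 20 to 120 N. Pads are 22 mm wide; open, the fingers measure 114 mm over their backs; the gripper's body (76 mm by 85 mm) begins 54 mm behind the grasp point. The pads swing forward as they close: fully open they stand 13 mm farther back than shut.
Start: joints at [-1.377, 0.527, 1.433, -0, 1.181, -0.178], TCP at [0.228, -0.582, 0.223] pointing down, gripper open.
Joint ranges: [-3.08, 3.08], [-0.75, 2.2], [0.22, 2.44], [-1.43, 4.57], [0, 2.65], [-2.85, 2.85]. Speed limits (rad/s): [2.79, 2.79, 3.14, 3.14, 3.14, 3.14].

## Interface

Orientations are given as a unit quaternion [x, y, z, w].
In Python, from station import manip gives the robot as it stands.
- The arm moves only by the tool servo_tool, never from a script. Its argument "rows" is a list that holds one entry, the list of rows, each a list of 7 numbers: the turn, a rotation vector about the tool's x, y, z in degrees, then the shift along the tool's x, y, z in m, then the gripper command: -1 is shut, 1 is fully open, values between are in proportion. In form: [[[wx, wy, wz, tx, ty, tz, jaw], ...]]. A call has 1 to 8 rows; each row shifts and turns the commanded pose from where the row before left it, along the tool's axes as they then stand; what a row does not reach is not made up. A row lasts 1/12 s, in which the tool goes at most 41.7 mm and 7.16 degrees, less where a joint would pass 70% of its speed; a pose out of reach is approached as far as the arm can. A call is refused whole if a number of a shift passes 0.0417 or a number of a turn 7.16, either way. A call with a gripper value outside its range is refused whole. The fingers move at their own pace and stop on an object; "squeeze" is the grip in N (left out, the last holds). Time passes only in rows, so rows that do not move let the fingers close. It gives the time, the measured TCP pose, the force, the opening and the grip force at its end, in the units of the state.
- manip.sense(): the state, without advancing time (a new reading comes with each control period).
- manip.snapshot(name): name is "side" or "top"; returns the picture (480x640x3 uint8, blue, green, red); there is no depth.
- manip.camera_info(name): a dict with "K" (3x3 intrinsics, pixels), "camera_from_world" (4x4, takes a point from world to camera coordinates). Camera axes: x right, y down, z forward; pixel columns grow to the right and rows downward; lengths in m; the calibration is good to about 2 mm. A picture is of the moment at which its call begins. camera_info takes no time and is no camera call.
- manip.sign_off(): hands the job in; it is judged then, once.
The state is a dict: "t": time; "q": joint angles; "qd": joint speeds; "tau": joint torques, N m; "tcp_pos": TCP position; "tool_rot": TCP orientation; "force": force on the tool from outside, world axes, zero at the start; "ft_torque": the same for the moment, N m; "finger_gap": opening from 0.0 (shut) to 1.0 (fully open); "gripper_force": force on a finger pad.
Only numpy, scipy, OpenCV 4.12 (cv2) and the standard library are available. Lean on these libraries where they do the work, as an engineer would, in place of code of your own. Each camera call takes 0.05 s, during which the arm holds its last target. There are 200 camera calls.

## Task

One of the four canisters' wooden lids is not down on its rim, although it looks just like the others: press the lids gently near the edge with a fingertip until you find the one that rocks, then press that lid firmly in its middle until it sits fully home. Use only a light touch on the lids that are already home: leaned on, they jam deeper and are hard to open. Do not pinch or lift any lid, leave the other kitchen things where they are, and finish clear of everything.

Things in the scene. Friction and masses are not known exactly. Their poses are not given: they have to be found in the camera images.
- lid_a: One of four identical turned wooden canister lids (the odd one out may be any of the four; names follow no order of place): brown, round, flat-topped, 74 mm across, 24 mm tall. Origin: centre of the flat top; z is the lid's axis, straight up when level. All four lids rest level, each on a white glazed canister 96 mm across that is full, heavy and does not budge.
- lid_b: Second of the four identical lids (the odd one out may be any of the four), 74 mm across; origin: centre of its flat top, z its axis. The canisters are hand-thrown: lid tops stand 131 to 146 mm above the shelf, whether home or not. Any lid that is home gives evenly by about 1.5 mm under 6 N near its edge, tipping under 0.03 rad, and springs back; over 14 N jams it deeper for good.
- lid_c: Third of the four identical lids (the odd one out may be any of the four), 74 mm across; origin: centre of its flat top, z its axis. Whichever lid is not home stands 5 mm off its rim, its silicone ring caught: pressed 25 mm from its centre with 3 to 5 N it tips 0.1 to 0.17 rad, the pressed edge dipping 3 to 4 mm, and levels itself when let go.
- lid_d: Fourth of the four identical lids (the odd one out may be any of the four), 74 mm across; origin: centre of its flat top, z its axis. Whichever lid is not home slides down when pressed in its middle (within about 8 mm of the centre) with 17 to 23 N: it goes 5 mm, stops on the rim, stays there and rocks no more. Pressing its edge does not seat it.
- tortilla_press: Bystander: cast aluminium tortilla press, round plates 190 mm across with a lever, about 250 mm long and 75 mm high, standing to one side. Origin: underside, under the centre of the plates; its x axis points to the hinge.
- tortilla_warmer: Bystander: round red plastic tortilla warmer with a knobbed lid, 210 mm across, 99 mm high, standing to the other side. Origin: centre of its underside.
- glazed_bowl: Bystander: small glazed ceramic bowl, 92 mm across the rim, 42 mm high, standing among the canisters. Origin: centre of its underside.
- spatula: Bystander: stainless steel spatula, 300 mm long, lying flat on the shelf beyond the canisters. Origin: under the middle of its length; it lies along its x axis, blade to +x.

How it is judged:
By the outcome, as a careful person would: the job done as asked, in the order asked, and still so for the second after the job is handed in, with the robot touching nothing.
It also fails if it takes over 54 s, if anything falls off the work surface, if the arm or the gripper's body presses on something with over 40 N, if the wrist force passes 120 N, or if a joint passes its speed limit or range.

## Working session

There is one attempt and no reset: what is moved stays moved. The work goes in short steps, Python scripts to look and compute and a tool call to move; the robot and the scene stay as the last step left them, time stands still between calls to the robot, and variables do not carry over. Pictures are saved under pics/ and viewed, at most 10 in all, crops included, and the job is handed in when it is done.

Besides the shell and the picture viewer there is one more tool, called after "Emit:" as name([rows], argument=value, ...), one row to a line, values as JSON. servo_tool: Moves the arm, as the interface text tells. Its arguments: {"type":"object","properties":{"rows":{"type":"array","items":{"type":"array","items":{"type":"array","items":{"type":"number"}}}},"squeeze":{"type":"number"}},"required":["rows"]}

```bash
mkdir -p pics
python3 - <<'E'
from station import manip
import cv2,numpy as np
for n in("top","side"):
    cv2.imwrite(f"pics/{n}0.png",manip.snapshot(n)); c=manip.camera_info(n); print(n,np.round(c["K"],1).tolist(),np.round(c["camera_from_world"],3).tolist())
s=manip.sense(); print(s["t"],s["tcp_pos"],s["tool_rot"],s["force"],s["finger_gap"])
E
```

```text
top [[436.9, 0.0, 315.7], [0.0, 436.9, 238.3], [0.0, 0.0, 1.0]] [[0.006, -1.0, 0.004, 0.001], [-0.992, -0.007, -0.126, 0.599], [0.126, -0.003, -0.992, 1.199], [0.0, 0.0, 0.0, 1.0]]
side [[542.3, 0.0, 316.7], [0.0, 542.3, 230.5], [0.0, 0.0, 1.0]] [[-0.731, -0.682, 0.021, 0.422], [-0.441, 0.449, -0.777, 0.353], [0.521, -0.578, -0.629, 1.429], [0.0, 0.0, 0.0, 1.0]]
0.1 [ 0.22754388 -0.58140899  0.22253283] [ 9.82676751e-01  1.85325215e-01 -2.79548381e-06 -9.83801796e-04] [-0.17127049  0.07129001 -0.33743954] 1.0016710471949573
```

View pics/top0.png

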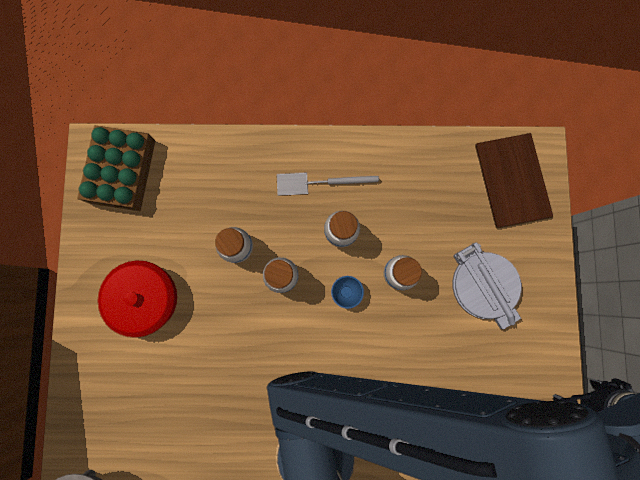

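View pics/side0.png

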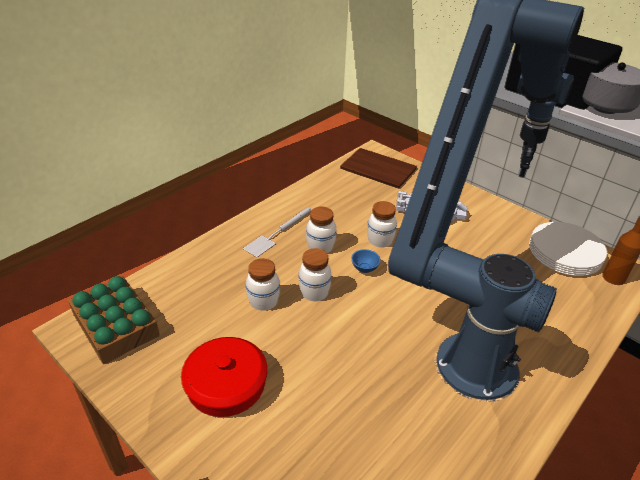

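The top view shows lids near (232,242), (280,273), (342,226), (405,271). In the side view they are near (262,268), (315,260), (321,215), (384,210). I'll segment and triangulate them.

Run:
```python
import cv2,numpy as np
T=cv2.imread("pics/top0.png");S=cv2.imread("pics/side0.png")
P={"top":[(232,242),(280,273),(342,226),(405,271)],"side":[(262,268),(315,260),(321,215),(384,210)]}
rows=[]
for n,I in(("top",T),("side",S)):
    print(n,[cv2.cvtColor(I,cv2.COLOR_BGR2HSV)[v-3:v+2,u-2:u+3].reshape(-1,3).mean(0).round().tolist() for u,v in P[n]])
    print([[I[y,u].tolist() for y in range(v-20,v+20,2)] for u,v in P[n][1:2]])
    rows.append(np.hstack([cv2.resize(I[v-25:v+25,u-25:u+25],(200,200),interpolation=cv2.INTER_NEAREST) for u,v in P[n]]))
cv2.imwrite("pics/crops.png",np.vstack(rows))
```

```text
top [[13.0, 180.0, 122.0], [12.0, 176.0, 121.0], [13.0, 182.0, 119.0], [13.0, 180.0, 119.0]]
[[[82, 129, 165], [76, 124, 163], [86, 108, 131], [98, 100, 110], [32, 72, 126], [23, 66, 113], [35, 74, 124], [41, 79, 131], [36, 68, 116], [35, 70, 118], [32, 69, 118], [22, 69, 116], [27, 69, 120], [34, 72, 120], [38, 73, 123], [35, 68, 119], [33, 65, 108], [37, 61, 103], [106, 112, 115], [89, 89, 90]]]
side [[12.0, 189.0, 164.0], [12.0, 188.0, 162.0], [12.0, 188.0, 165.0], [12.0, 188.0, 165.0]]
[[[161, 172, 185], [154, 166, 178], [148, 160, 172], [143, 154, 165], [64, 106, 168], [45, 94, 169], [43, 92, 166], [44, 92, 165], [43, 92, 163], [44, 93, 167], [42, 89, 161], [40, 80, 149], [41, 87, 156], [23, 46, 84], [19, 38, 73], [25, 41, 68], [110, 118, 127], [238, 245, 250], [186, 200, 213], [172, 184, 199]]]
```

View pics/crops.png

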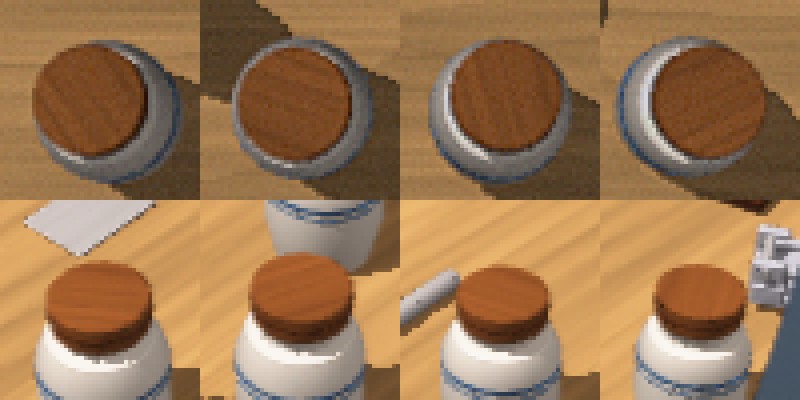

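The crops show clear, brighter top faces in both views. I'll fit ellipses to those faces and triangulate.

```bash
cat > loc.py <<'E'
import cv2,numpy as np
from station import manip
P={"top":[(232,242),(280,273),(342,226),(405,271)],"side":[(262,268),(315,260),(321,215),(384,210)]}
LO={"top":(5,155,100),"side":(8,172,138)}
def faces(n,I):
    H=cv2.cvtColor(I,cv2.COLOR_BGR2HSV); out=[]
    for u,v in P[n]:
        m=np.zeros(I.shape[:2],np.uint8); w=cv2.inRange(H[v-22:v+22,u-22:u+22],LO[n],(18,255,255))
        m[v-22:v+22,u-22:u+22]=cv2.morphologyEx(cv2.morphologyEx(w,cv2.MORPH_CLOSE,np.ones((3,3))),cv2.MORPH_OPEN,np.ones((5,5)))
        c=max(cv2.findContours(m,0,2)[0],key=cv2.contourArea); e=cv2.fitEllipse(cv2.convexHull(c)); out.append(e)
    return out
def proj(n):
    c=manip.camera_info(n); return np.array(c["K"])@np.array(c["camera_from_world"])[:3]
def locate(T,S):
    a,b=faces("top",T),faces("side",S); R=[]
    for e,f in zip(a,b):
        x=cv2.triangulatePoints(proj("top"),proj("side"),np.array(e[0]).reshape(2,1),np.array(f[0]).reshape(2,1))
        x=(x[:3]/x[3]).ravel(); q=proj("top")@np.r_[x,1]; R.append(x)
        print(np.round(x,4),"res px",np.round(q[:2]/q[2]-e[0],2),np.round(e[0],1),np.round(e[1],1),np.round(f[0],1),np.round(f[1],1))
    return R
E
python3 -c "
import cv2;from loc import *
locate(cv2.imread('pics/top0.png'),cv2.imread('pics/side0.png'))"
```

```text
[0.5768 0.2332 0.1306] res px [0.08 0.1 ] [228.4 241.3] [26.2 26.8] [261.  266.8] [17.3 25.5]
[0.4942 0.102  0.1369] res px [-0.1  -0.13] [278.  273.5] [26.6 27.2] [314.6 256.5] [16.2 24.9]
[ 0.6241 -0.0662  0.1317] res px [0.04 0.05] [343.  224.2] [25.9 26.3] [321.1 213.1] [13.7 21.9]
[ 0.5031 -0.2329  0.1289] res px [0.05 0.06] [407.1 270.8] [27.  27.2] [383.9 207.5] [13.2 21.4]
```

Emit:
servo_tool([
  [[0,0,7.13,0,0,0,-1],[0,0,7.13,0,0,0,-1],[0,0,7.13,0,0,0,-1],[0,0,0,0.0202,-0.029,0,-1],[0,0,0,0.0202,-0.029,0,-1],[0,0,0,0.0202,-0.029,0,-1],[0,0,0,0.0202,-0.029,0,-1],[0,0,0,0.0202,-0.029,0,-1]],
], squeeze=20)

```text
t: 0.77
tcp_pos: [0.3292, -0.4354, 0.223]
tool_rot: [1.0, -0.001, -0.0, -0.001]
force: [1.2, -0.4, 0.6]
finger_gap: 0.002
gripper_force: 0.0
```

Emit:
servo_tool([
  [[0,0,0,0.0202,-0.029,0,-1],[0,0,0,0.0202,-0.029,0,-1],[0,0,0,0.0202,-0.029,0,-1],[0,0,0,0.0202,-0.029,0,-1],[0,0,0,0.0202,-0.029,0,-1],[0,0,0,0.0202,-0.029,0,-1],[0,0,0,0.0202,-0.029,0,-1],[0,0,0,0,0,0,-1]],
])

```text
t: 1.43
tcp_pos: [0.4723, -0.2287, 0.2231]
tool_rot: [1.0, 0.003, 0.0, -0.002]
force: [-0.4, -0.6, 0.9]
finger_gap: 0.002
gripper_force: 0.0
```

Emit:
servo_tool([
  [[0,0,0,0,0,0.02,-1],[0,0,0,0,0,0.02,-1],[0,0,0,0,0,0.012,-1],[0,0,0,0,0,0,-1],[0,0,0,0,0,0,-1]],
])

```text
t: 1.85
tcp_pos: [0.4696, -0.2342, 0.1708]
tool_rot: [1.0, -0.0, -0.001, -0.001]
force: [-0.3, -0.5, 0.0]
finger_gap: -0.001
gripper_force: 0.0
```

Run:
```python
from station import manip
import cv2,numpy as np
I=[manip.snapshot(n) for n in("top","side")]
cv2.imwrite("pics/probeD.png",np.hstack([cv2.resize(I[0][200:300,340:470],(400,308)),cv2.resize(I[1][130:260,320:450],(308,308))]))
s=manip.sense();print(s["t"],np.round(s["tcp_pos"],4),np.round(s["force"],2),s["tool_rot"])
```

```text
1.95 [ 0.4705 -0.2349  0.172 ] [-0.26 -0.46  0.83] [ 9.99999703e-01 -4.59683578e-04  4.46406231e-04  4.28995874e-04]
```

View pics/probeD.png

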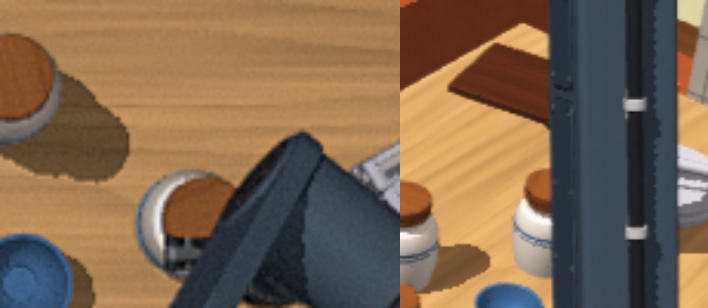

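Emit:
servo_tool([
  [[0,0,0,0,0,0.01,-1],[0,0,0,0,0,0.005,-1],[0,0,0,0,0,0,-1],[0,0,0,0,0,0,-1]],
])

```text
t: 2.28
tcp_pos: [0.47, -0.234, 0.1561]
tool_rot: [1.0, -0.0, -0.0, -0.0]
force: [-0.4, 0.6, -0.2]
finger_gap: 0.003
gripper_force: 0.0
```

```bash
cat > st.py <<'E'
from station import manip
import numpy as np
s=manip.sense();print(round(s["t"],2),np.round(s["tcp_pos"],4),np.round(s["force"],2),np.round(s["ft_torque"],2))
E
python3 st.py
```

```text
2.28 [ 0.47   -0.234   0.1561] [-0.44  0.59 -0.24] [0.   0.02 0.06]
```

Emit:
servo_tool([
  [[0,0,0,0,0,0.001,-1],[0,0,0,0,0,0.001,-1],[0,0,0,0,0,0,-1]],
])

```text
t: 2.53
tcp_pos: [0.4703, -0.2342, 0.1544]
tool_rot: [1.0, -0.0, 0.0, 0.0]
force: [0.0, 1.1, 0.4]
finger_gap: 0.001
gripper_force: 0.0
```

Emit:
servo_tool([
  [[0,0,0,0,0,0.001,-1],[0,0,0,0,0,0.0005,-1],[0,0,0,0,0,0,-1]],
])

```text
t: 2.78
tcp_pos: [0.4702, -0.2341, 0.1528]
tool_rot: [1.0, -0.0, -0.0, -0.0]
force: [0.1, -0.6, -0.2]
finger_gap: 0.003
gripper_force: 0.0
```

Emit:
servo_tool([
  [[0,0,0,0,0,0.001,-1],[0,0,0,0,0,0.0005,-1],[0,0,0,0,0,0,-1]],
])

```text
t: 3.03
tcp_pos: [0.4702, -0.2341, 0.1513]
tool_rot: [1.0, -0.0, -0.0, -0.0]
force: [-0.0, 0.1, 0.6]
finger_gap: 0.002
gripper_force: 0.0
```

Emit:
servo_tool([
  [[0,0,0,0,0,0.001,-1],[0,0,0,0,0,0.0005,-1],[0,0,0,0,0,0,-1]],
])

```text
t: 3.28
tcp_pos: [0.4702, -0.2341, 0.1498]
tool_rot: [1.0, -0.0, -0.0, -0.0]
force: [0.1, -0.4, 0.6]
finger_gap: 0.004
gripper_force: 0.0
```

Emit:
servo_tool([
  [[0,0,0,0,0,0.001,-1],[0,0,0,0,0,0,-1],[0,0,0,0,0,0,-1]],
])

```text
t: 3.53
tcp_pos: [0.4702, -0.2341, 0.1488]
tool_rot: [1.0, -0.0, -0.0, -0.0]
force: [0.6, -0.0, -0.5]
finger_gap: 0.002
gripper_force: 0.0
```

Emit:
servo_tool([
  [[0,0,0,0,0,0.001,-1],[0,0,0,0,0,0,-1],[0,0,0,0,0,0,-1]],
])

```text
t: 3.78
tcp_pos: [0.4702, -0.2341, 0.1479]
tool_rot: [1.0, -0.0, -0.0, -0.0]
force: [0.2, -0.2, 1.2]
finger_gap: -0.0
gripper_force: 0.0
```

Emit:
servo_tool([
  [[0,0,0,0,0,0.0005,-1],[0,0,0,0,0,0,-1],[0,0,0,0,0,0,-1]],
])

```text
t: 4.03
tcp_pos: [0.4702, -0.2342, 0.1474]
tool_rot: [1.0, -0.0, -0.0, -0.0]
force: [-0.3, -0.4, -0.7]
finger_gap: -0.002
gripper_force: 0.0
```

```bash
python3 - <<'E'
from station import manip
import cv2,numpy as np
from loc import *
I=manip.snapshot("top"); 
p=proj("top")
for z in(0.128,.131,.135):
  for d in(-.011,.011):
    q=p@[0.4702+d,-0.2342,z,1];print(z,d,np.round(q[:2]/q[2],1))
cv2.imwrite("pics/probeD2.png",cv2.resize(I[240:310,370:450],(800,600)[0:1]+(700-100,),interpolation=cv2.INTER_NEAREST))
E
python3 st.py
```

```text
0.128 -0.011 [408.  287.9]
0.128 0.011 [407.8 279.4]
0.131 -0.011 [408.2 287.9]
0.131 0.011 [408.  279.3]
0.135 -0.011 [408.5 287.9]
0.135 0.011 [408.4 279.3]
4.08 [ 0.4703 -0.2342  0.1474] [ 0.46 -0.61 -0.76] [0.06 0.   0.01]
```

View pics/probeD2.png

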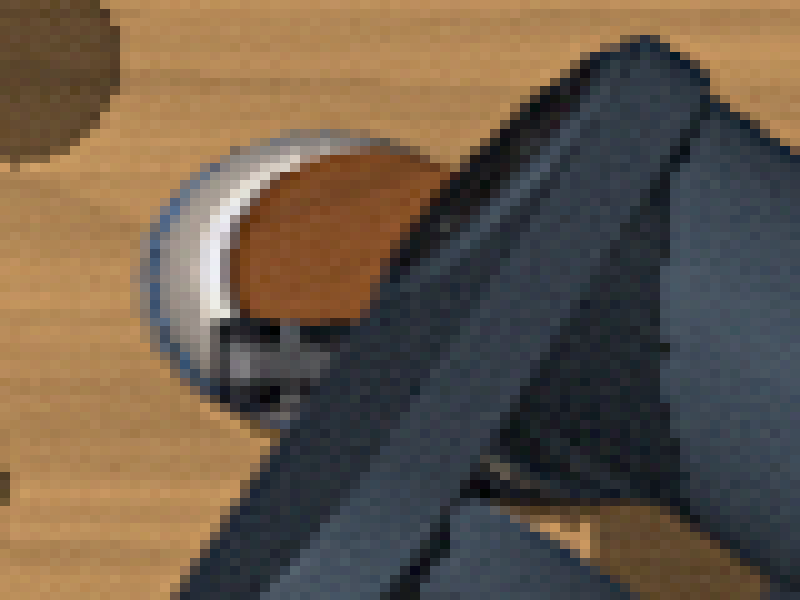

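The picture shows the fingertip overlapping the lid's near edge by about 5 px, in rows 279–288. There is no contact yet, so I'll keep going down.

Emit:
servo_tool([
  [[0,0,0,0,0,0.001,-1],[0,0,0,0,0,0,-1],[0,0,0,0,0,0,-1]],
])

```text
t: 4.33
tcp_pos: [0.4702, -0.2341, 0.1463]
tool_rot: [1.0, -0.0, -0.0, -0.0]
force: [-1.1, -0.1, -0.4]
finger_gap: 0.001
gripper_force: 0.0
```

Emit:
servo_tool([
  [[0,0,0,0,0,0.001,-1],[0,0,0,0,0,0,-1],[0,0,0,0,0,0,-1]],
])

```text
t: 4.58
tcp_pos: [0.4702, -0.2341, 0.1453]
tool_rot: [1.0, -0.0, -0.0, -0.0]
force: [-0.1, -0.1, -0.1]
finger_gap: -0.003
gripper_force: 0.0
```

Emit:
servo_tool([
  [[0,0,0,0,0,0.001,-1],[0,0,0,0,0,0,-1],[0,0,0,0,0,0,-1]],
])

```text
t: 4.83
tcp_pos: [0.4702, -0.2341, 0.1444]
tool_rot: [1.0, -0.0, -0.0, -0.0]
force: [0.6, 0.4, 1.2]
finger_gap: 0.004
gripper_force: 0.0
```

Emit:
servo_tool([
  [[0,0,0,0,0,0.0005,-1],[0,0,0,0,0,0,-1],[0,0,0,0,0,0,-1]],
])

```text
t: 5.08
tcp_pos: [0.4702, -0.2341, 0.1439]
tool_rot: [1.0, -0.0, -0.0, -0.0]
force: [-0.9, 0.4, 0.1]
finger_gap: 0.002
gripper_force: 0.0
```

Emit:
servo_tool([
  [[0,0,0,0,0,-0.006,-1],[0,0,0,0,0,-0.006,-1],[0,0,0,0.008,0,0,-1],[0,0,0,0,0,0.004,-1],[0,0,0,0,0,0.001,-1],[0,0,0,0,0,0.001,-1],[0,0,0,0,0,0,-1]],
])

```text
t: 5.67
tcp_pos: [0.4778, -0.2338, 0.1493]
tool_rot: [1.0, -0.0, -0.001, -0.0]
force: [-0.4, -0.0, 0.0]
finger_gap: 0.001
gripper_force: 0.0
```

```bash
python3 st.py
```

```text
5.67 [ 0.4778 -0.2338  0.1493] [-0.39 -0.04  0.  ] [-0.08  0.01 -0.03]
```

Emit:
servo_tool([
  [[0,0,0,0,0,0.001,-1],[0,0,0,0,0,0.0005,-1],[0,0,0,0,0,0,-1]],
])

```text
t: 5.92
tcp_pos: [0.4781, -0.2341, 0.1482]
tool_rot: [1.0, -0.0, -0.0, -0.0]
force: [0.1, 1.1, -0.8]
finger_gap: -0.004
gripper_force: 0.0
```

Emit:
servo_tool([
  [[0,0,0,0,0,0.001,-1],[0,0,0,0,0,0.0005,-1],[0,0,0,0,0,0,-1]],
])

```text
t: 6.17
tcp_pos: [0.4782, -0.2341, 0.1468]
tool_rot: [1.0, -0.0, -0.0, -0.0]
force: [0.5, 0.2, -0.2]
finger_gap: -0.005
gripper_force: 0.0
```

Emit:
servo_tool([
  [[0,0,0,0,0,0.001,-1],[0,0,0,0,0,0.0005,-1],[0,0,0,0,0,0,-1]],
])

```text
t: 6.42
tcp_pos: [0.4782, -0.2341, 0.1453]
tool_rot: [1.0, -0.0, -0.0, -0.0]
force: [0.7, -0.4, -0.4]
finger_gap: 0.001
gripper_force: 0.0
```

Emit:
servo_tool([
  [[0,0,0,0,0,0.001,-1],[0,0,0,0,0,0.0005,-1],[0,0,0,0,0,0,-1]],
])

```text
t: 6.67
tcp_pos: [0.4782, -0.2341, 0.1438]
tool_rot: [1.0, -0.0, -0.0, -0.0]
force: [0.2, 0.1, -0.4]
finger_gap: -0.004
gripper_force: 0.0
```

Emit:
servo_tool([
  [[0,0,0,0,0,0.001,-1],[0,0,0,0,0,0.0005,-1],[0,0,0,0,0,0,-1]],
])

```text
t: 6.92
tcp_pos: [0.4782, -0.2341, 0.1423]
tool_rot: [1.0, -0.0, -0.0, -0.0]
force: [-0.2, -1.1, -0.1]
finger_gap: 0.005
gripper_force: 0.0
```

Emit:
servo_tool([
  [[0,0,0,0,0,0.001,-1],[0,0,0,0,0,0.0005,-1],[0,0,0,0,0,0,-1]],
])

```text
t: 7.17
tcp_pos: [0.4782, -0.2341, 0.1408]
tool_rot: [1.0, -0.0, -0.0, -0.0]
force: [-1.1, -0.2, -0.5]
finger_gap: 0.001
gripper_force: 0.0
```

```bash
python3 - <<'E'
from station import manip
import cv2,numpy as np
T=manip.snapshot("top");S=manip.snapshot("side");S0=cv2.imread("pics/side0.png")
f=lambda I,u,v:cv2.resize(I[v-30:v+30,u-40:u+40],(400,300),interpolation=cv2.INTER_NEAREST)
cv2.imwrite("pics/p3.png",np.vstack([np.hstack([f(T,405,271),f(S,384,210)]),np.hstack([f(cv2.imread("pics/top0.png"),405,271),f(S0,384,210)])]))
E
python3 st.py
```

```text
7.27 [ 0.4782 -0.2341  0.1409] [ 0.51 -0.32 -0.56] [-0.    0.    0.01]
```

View pics/p3.png

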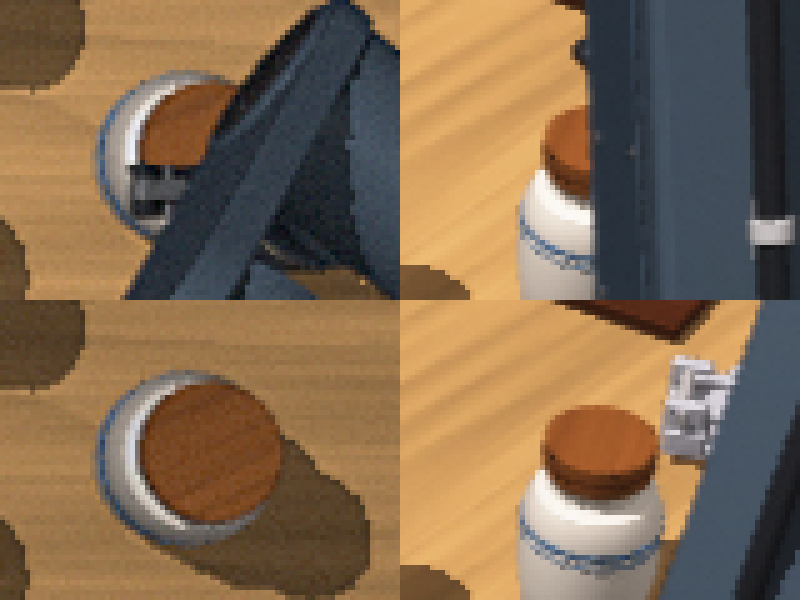

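The lid hasn't moved and there's no force, so the real tip must be a bit higher than nominal. I'll continue down in small steps.

Emit:
servo_tool([
  [[0,0,0,0,0,0.001,-1],[0,0,0,0,0,0.0005,-1],[0,0,0,0,0,0,-1]],
])

```text
t: 7.52
tcp_pos: [0.4782, -0.2341, 0.1393]
tool_rot: [1.0, -0.0, -0.0, -0.0]
force: [-0.2, -0.8, -0.8]
finger_gap: 0.004
gripper_force: 0.0
```

Emit:
servo_tool([
  [[0,0,0,0,0,0.001,-1],[0,0,0,0,0,0.0005,-1],[0,0,0,0,0,0,-1]],
])

```text
t: 7.77
tcp_pos: [0.4782, -0.2341, 0.1378]
tool_rot: [1.0, -0.0, -0.0, -0.0]
force: [0.6, 0.1, 0.4]
finger_gap: 0.001
gripper_force: 0.0
```

Emit:
servo_tool([
  [[0,0,0,0,0,0.001,-1],[0,0,0,0,0,0,-1],[0,0,0,0,0,0,-1]],
])

```text
t: 8.02
tcp_pos: [0.4782, -0.2341, 0.1369]
tool_rot: [1.0, -0.0, -0.0, -0.0]
force: [0.6, 0.6, -0.1]
finger_gap: 0.001
gripper_force: 0.0
```

Run:
```python
from loc import *
p=proj("side")
for z in(.0,.019,.03):
    q=p@[.2275,-.5814,.2225-z,1];print(z,np.round(q[:2]/q[2],1))
for n in("top","side"):
    q=proj(n)@[.4782,-.2341,.1369-.019,1];print(n,np.round(q[:2]/q[2],1))
I=cv2.imread("pics/side0.png"); cv2.imwrite("pics/p4.png",cv2.resize(I[110:190,480:580],(750,600),interpolation=cv2.INTER_NEAREST))
```

```text
0.0 [521.1 174. ]
0.019 [519.6 178.9]
0.03 [518.7 181.8]
top [406.9 280.6]
side [389.9 213.3]
```

View pics/p4.png

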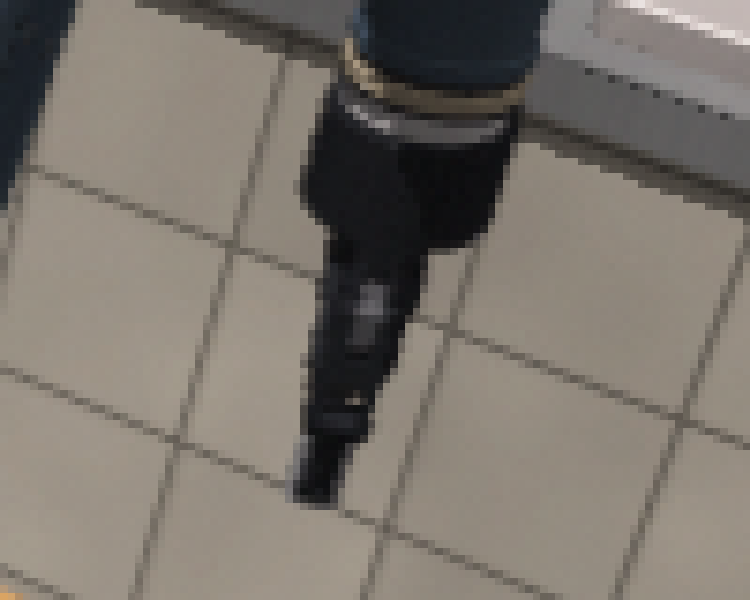

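Emit:
servo_tool([
  [[0,0,0,0,0,-0.04,-1],[0,0,0,0,0,-0.04,-1],[0,0,0,0.00575,-0.0389,0,-1],[0,0,0,0.00575,-0.0389,0,-1],[0,0,0,0.00575,-0.0389,0,-1],[0,0,0,0.00575,-0.0389,0,-1],[0,0,0,0.00575,-0.0389,0,-1],[0,0,0,0.00575,-0.0389,0,-1]],
])

```text
t: 8.68
tcp_pos: [0.5128, 0.001, 0.2171]
tool_rot: [1.0, -0.0, 0.0, 0.0]
force: [1.6, -0.9, 0.2]
finger_gap: -0.004
gripper_force: 0.0
```

Emit:
servo_tool([
  [[0,0,0,0.00575,-0.0389,0,-1],[0,0,0,0.00575,-0.0389,0,-1],[0,0,0,0.00575,-0.0389,0,-1],[0,0,0,0.00575,-0.0389,0,-1],[0,0,0,0.00575,-0.0389,0,-1],[0,0,0,0.00575,-0.0389,0,-1],[0,0,0,0,0,0.025,-1],[0,0,0,0,0,0.025,-1]],
])

```text
t: 9.35
tcp_pos: [0.549, 0.2358, 0.1679]
tool_rot: [1.0, 0.002, 0.003, -0.001]
force: [-0.2, -0.6, -0.6]
finger_gap: 0.0
gripper_force: 0.0
```

Emit:
servo_tool([
  [[0,0,0,0,0,0,-1],[0,0,0,0,0,0,-1],[0,0,0,0,0,0,-1]],
])

```text
t: 9.6
tcp_pos: [0.5481, 0.2324, 0.1677]
tool_rot: [1.0, -0.001, 0.001, -0.0]
force: [-0.0, -0.5, -1.1]
finger_gap: -0.001
gripper_force: 0.0
```

Run:
```python
from station import manip
import cv2,numpy as np
from loc import proj
T=manip.snapshot("top");S=manip.snapshot("side");s=manip.sense()
print(s["tcp_pos"],s["finger_gap"])
for n in("top","side"):
  for d in(0,.019,.03):
    q=proj(n)@np.r_[s["tcp_pos"]-[0,0,d],1];print(n,d,np.round(q[:2]/q[2],1))
cv2.imwrite("pics/p5.png",np.hstack([cv2.resize(T[200:300,190:290],(400,400)),cv2.resize(S[180:300,200:320],(400,400))]))
```

```text
[0.54875349 0.2322746  0.16854234] -0.001159621789210729
top 0 [225.5 250.7]
top 0.019 [227.  251.4]
top 0.03 [227.9 251.8]
side 0 [267.5 261.3]
side 0.019 [267.8 266.4]
side 0.03 [267.9 269.4]
```

View pics/p5.png

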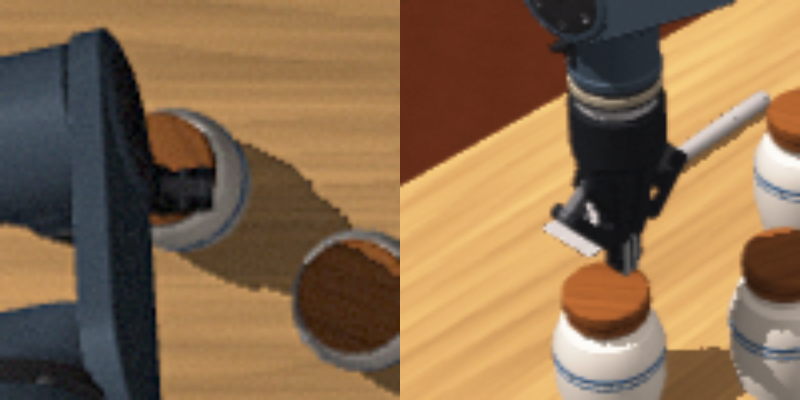

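The side view shows the tip at about (268,262), which is where the TCP itself projects. So the shut fingertip is at about the TCP, not 19 mm ahead. That explains the lack of contact at D.

Emit:
servo_tool([
  [[0,0,0,0,0,0.014,-1],[0,0,0,0,0,0.01,-1],[0,0,0,0,0,0.003,-1],[0,0,0,0,0,0.001,-1],[0,0,0,0,0,0,-1],[0,0,0,0,0,0,-1]],
])

```text
t: 10.2
tcp_pos: [0.5479, 0.2326, 0.1394]
tool_rot: [1.0, -0.0, 0.0, -0.0]
force: [0.3, 0.9, -0.4]
finger_gap: 0.006
gripper_force: 0.0
```

```bash
python3 st.py
```

```text
10.2 [0.5479 0.2326 0.1394] [ 0.31  0.89 -0.4 ] [ 0.   -0.03  0.02]
```

Emit:
servo_tool([
  [[0,0,0,0,0,0.001,-1],[0,0,0,0,0,0.001,-1],[0,0,0,0,0,0,-1]],
])

```text
t: 10.45
tcp_pos: [0.5475, 0.2326, 0.137]
tool_rot: [1.0, -0.0, 0.0, -0.0]
force: [0.5, 0.3, -0.2]
finger_gap: 0.002
gripper_force: 0.0
```

Emit:
servo_tool([
  [[0,0,0,0,0,0.001,-1],[0,0,0,0,0,0.0005,-1],[0,0,0,0,0,0,-1]],
])

```text
t: 10.7
tcp_pos: [0.5474, 0.2326, 0.1353]
tool_rot: [1.0, -0.0, -0.0, 0.0]
force: [0.2, 0.8, 0.3]
finger_gap: -0.002
gripper_force: 0.0
```

Emit:
servo_tool([
  [[0,0,0,0,0,0.001,-1],[0,0,0,0,0,0.0005,-1],[0,0,0,0,0,0,-1]],
])

```text
t: 10.95
tcp_pos: [0.5474, 0.2326, 0.1337]
tool_rot: [1.0, -0.0, -0.0, 0.0]
force: [-0.3, -1.0, 0.7]
finger_gap: -0.002
gripper_force: 0.0
```

Emit:
servo_tool([
  [[0,0,0,0,0,0.001,-1],[0,0,0,0,0,0.0005,-1],[0,0,0,0,0,0,-1]],
])

```text
t: 11.2
tcp_pos: [0.5474, 0.2326, 0.1323]
tool_rot: [1.0, -0.0, -0.0, 0.0]
force: [-0.3, 0.8, 0.2]
finger_gap: -0.002
gripper_force: 0.0
```

Emit:
servo_tool([
  [[0,0,0,0,0,0.001,-1],[0,0,0,0,0,0.0005,-1],[0,0,0,0,0,0,-1]],
])

```text
t: 11.45
tcp_pos: [0.5474, 0.2325, 0.1308]
tool_rot: [1.0, -0.0, -0.0, 0.0]
force: [0.0, -0.9, -0.3]
finger_gap: 0.001
gripper_force: 0.0
```

Emit:
servo_tool([
  [[0,0,0,0,0,0.001,-1],[0,0,0,0,0,0.001,-1],[0,0,0,0,0,0,-1]],
])

```text
t: 11.7
tcp_pos: [0.5473, 0.2326, 0.1287]
tool_rot: [1.0, -0.0, -0.0, 0.0]
force: [-0.4, -0.4, -0.2]
finger_gap: -0.0
gripper_force: 0.0
```

Allowing for the tip's near corner in the side view, the tip may be about 15 mm behind the TCP. I'll keep going down carefully.

Emit:
servo_tool([
  [[0,0,0,0,0,0.001,-1],[0,0,0,0,0,0.001,-1],[0,0,0,0,0,0.001,-1],[0,0,0,0,0,0,-1]],
])

```text
t: 12.03
tcp_pos: [0.5475, 0.2326, 0.126]
tool_rot: [1.0, -0.0, 0.0, -0.0]
force: [-0.1, -0.8, 2.3]
finger_gap: 0.002
gripper_force: 0.9
```

Run:
```python
from station import manip
import cv2,numpy as np
from loc import proj
T=manip.snapshot("top");S=manip.snapshot("side");s=manip.sense()
print(s["t"],s["tcp_pos"],s["force"])
for n in("top","side"):
  for d in(0,-.02):
    q=proj(n)@np.r_[s["tcp_pos"]-[0,0,d],1];print(n,d,np.round(q[:2]/q[2],1))
cv2.imwrite("pics/p6.png",np.hstack([cv2.resize(T[220:265,205:265],(400,300),interpolation=0),cv2.resize(S[230:290,230:310],(400,300),interpolation=0)]))
```

```text
12.1333 [0.54750161 0.23263038 0.12608933] [-0.89913509  0.18135348  1.3928112 ]
top 0 [228.7 252.8]
top -0.02 [227.1 252. ]
side 0 [268.3 272.9]
side -0.02 [268.  267.6]
```

View pics/p6.png

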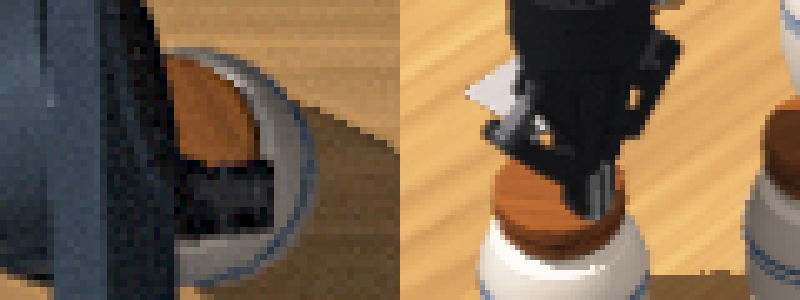

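Contact: the side view shows the tip standing on lid A's near edge at about (269,273), with about 2 N. Pressing 1 mm at a time.

Emit:
servo_tool([
  [[0,0,0,0,0,0.001,-1],[0,0,0,0,0,0,-1],[0,0,0,0,0,0,-1]],
])

```text
t: 12.38
tcp_pos: [0.5475, 0.2326, 0.1253]
tool_rot: [1.0, -0.0, 0.0, -0.0]
force: [-1.4, -1.0, 4.6]
finger_gap: -0.002
gripper_force: 2.0
```

Emit:
servo_tool([
  [[0,0,0,0,0,0,-1]],
])

```text
t: 12.47
tcp_pos: [0.5475, 0.2326, 0.1252]
tool_rot: [1.0, -0.0, 0.0, -0.0]
force: [-1.0, -0.3, 4.4]
finger_gap: -0.002
gripper_force: 2.1
```

Emit:
servo_tool([
  [[0,0,0,0,0,0,-1]],
])

```text
t: 12.55
tcp_pos: [0.5475, 0.2326, 0.1252]
tool_rot: [1.0, -0.0, 0.0, -0.0]
force: [-1.9, -0.4, 4.3]
finger_gap: -0.006
gripper_force: 2.1
```

Lid A behaves as home, at about 4.4 N for a 1.4 mm dip. On to lid B.

Emit:
servo_tool([
  [[0,0,0,0,0,-0.025,-1],[0,0,0,0,0,-0.025,-1],[0,0,0,-0.0209,0.0327,0,-1],[0,0,0,-0.0209,0.0327,0,-1],[0,0,0,-0.0209,0.0327,0,-1],[0,0,0,-0.0209,0.0327,0,-1],[0,0,0,0,0,0,-1],[0,0,0,0,0,0,-1]],
])

```text
t: 13.22
tcp_pos: [0.4628, 0.1006, 0.1747]
tool_rot: [1.0, -0.002, -0.001, -0.0]
force: [0.5, 0.2, -1.0]
finger_gap: 0.002
gripper_force: 0.0
```

Emit:
servo_tool([
  [[0,0,0,0,0,0.02,-1],[0,0,0,0,0,0.014,-1],[0,0,0,0,0,0.002,-1],[0,0,0,0,0,0,-1],[0,0,0,0,0,0,-1]],
])

```text
t: 13.63
tcp_pos: [0.4647, 0.1025, 0.139]
tool_rot: [1.0, 0.0, 0.0, -0.0]
force: [0.1, 0.4, -0.8]
finger_gap: 0.001
gripper_force: 0.0
```

Emit:
servo_tool([
  [[0,0,0,0,0,0.001,-1],[0,0,0,0,0,0.001,-1],[0,0,0,0,0,0.001,-1],[0,0,0,0,0,0,-1]],
])

```text
t: 13.97
tcp_pos: [0.464, 0.1019, 0.1361]
tool_rot: [1.0, -0.0, 0.0, -0.0]
force: [-0.0, 0.9, 0.6]
finger_gap: 0.002
gripper_force: 0.0
```

Emit:
servo_tool([
  [[0,0,0,0,0,0.001,-1],[0,0,0,0,0,0.001,-1],[0,0,0,0,0,0,-1]],
])

```text
t: 14.22
tcp_pos: [0.4637, 0.1018, 0.1338]
tool_rot: [1.0, -0.0, -0.0, -0.0]
force: [0.8, -0.1, -0.3]
finger_gap: 0.002
gripper_force: 0.0
```

Emit:
servo_tool([
  [[0,0,0,0,0,0.001,-1],[0,0,0,0,0,0.0005,-1],[0,0,0,0,0,0,-1],[0,0,0,0,0,0,-1]],
])

```text
t: 14.55
tcp_pos: [0.4635, 0.1018, 0.1323]
tool_rot: [1.0, -0.0, -0.0, -0.0]
force: [-1.4, -0.3, 1.0]
finger_gap: 0.0
gripper_force: 0.5
```

Just in contact (0.1325 or so). Press further.

Emit:
servo_tool([
  [[0,0,0,0,0,0.001,-1],[0,0,0,0,0,0,-1],[0,0,0,0,0,0,-1],[0,0,0,0,0,0,-1]],
])

```text
t: 14.88
tcp_pos: [0.4634, 0.1018, 0.1314]
tool_rot: [1.0, -0.0, -0.0, 0.0]
force: [-1.0, -0.3, 2.6]
finger_gap: 0.002
gripper_force: 0.9
```

Emit:
servo_tool([
  [[0,0,0,0,0,0.001,-1],[0,0,0,0,0,0,-1],[0,0,0,0,0,0,-1],[0,0,0,0,0,0,-1]],
])

```text
t: 15.22
tcp_pos: [0.4634, 0.1019, 0.1304]
tool_rot: [1.0, -0.0, -0.0, -0.0]
force: [-2.7, -0.2, 2.5]
finger_gap: 0.003
gripper_force: 1.3
```

Run:
```python
from station import manip
import cv2
for i in range(3):
    s=manip.snapshot("side");f=manip.sense();print(f["force"][2],f["gripper_force"],f["tcp_pos"][2])
cv2.imwrite("pics/pressB.png",s)
```

```text
2.765836895977842 1.2486390047706664 0.1303546888388068
1.8328748931563403 1.3162371679209173 0.1303734281928453
2.109535828436756 1.3162574102170765 0.13038366064043858
```

Emit:
servo_tool([
  [[0,0,0,0,0,0.001,-1],[0,0,0,0,0,0,-1],[0,0,0,0,0,0,-1],[0,0,0,0,0,0,-1]],
])

```text
t: 15.7
tcp_pos: [0.4635, 0.1018, 0.1298]
tool_rot: [1.0, -0.0, -0.0, 0.0]
force: [-3.9, -0.8, 6.4]
finger_gap: -0.004
gripper_force: 3.6
```

Run:
```python
from station import manip
import cv2,numpy as np
s=manip.snapshot("side");f=manip.sense();print(f["force"],f["gripper_force"],f["tcp_pos"][2])
S0=cv2.imread("pics/side0.png");g=lambda I:cv2.resize(I[230:290,275:355],(400,300),interpolation=0)
cv2.imwrite("pics/p7.png",np.hstack([g(s),g(S0)]))
```

```text
[-3.95690445 -1.40085025  6.1199138 ] 3.6334984470158815 0.12981390228286221
```

View pics/p7.png

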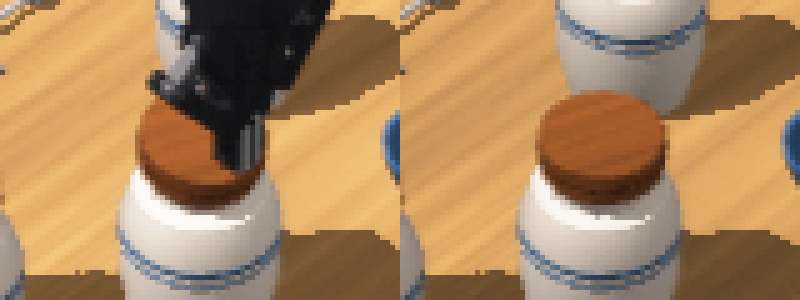

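Lid B is the one that rocks. It was soft at about 1 N/mm for over 2 mm, then met its tipping stop, and the picture shows its near edge dipped. Lift, move to its centre, and press.

Emit:
servo_tool([
  [[0,0,0,0,0,-0.01,-1],[0,0,0,0,0,-0.007,-1],[0,0,0,0.015,0,0,-1],[0,0,0,0.0152,0,0,-1],[0,0,0,0,0,0,-1],[0,0,0,0,0,0.01,-1],[0,0,0,0,0,0,-1],[0,0,0,0,0,0,-1]],
])

```text
t: 16.42
tcp_pos: [0.4921, 0.1019, 0.1353]
tool_rot: [1.0, -0.0, -0.002, -0.0]
force: [0.2, -0.6, 0.5]
finger_gap: -0.003
gripper_force: 0.0
```

Emit:
servo_tool([
  [[0,0,0,0,0,0.002,-1],[0,0,0,0,0,0.001,-1],[0,0,0,0,0,0.001,-1],[0,0,0,0,0,0,-1],[0,0,0,0,0,0,-1]],
])

```text
t: 16.83
tcp_pos: [0.4933, 0.102, 0.1336]
tool_rot: [1.0, -0.0, -0.0, -0.0]
force: [-1.9, -0.1, 9.5]
finger_gap: 0.005
gripper_force: 4.9
```

Emit:
servo_tool([
  [[0,0,0,0,0,0.001,-1],[0,0,0,0,0,0.0005,-1],[0,0,0,0,0,0,-1],[0,0,0,0,0,0,-1]],
])

```text
t: 17.17
tcp_pos: [0.4934, 0.102, 0.1327]
tool_rot: [1.0, -0.0, -0.0, -0.0]
force: [-3.8, 0.2, 14.9]
finger_gap: 0.002
gripper_force: 7.2
```

Emit:
servo_tool([
  [[0,0,0,0,0,0.001,-1],[0,0,0,0,0,0.0005,-1],[0,0,0,0,0,0,-1],[0,0,0,0,0,0,-1]],
])

```text
t: 17.5
tcp_pos: [0.4934, 0.102, 0.1313]
tool_rot: [1.0, -0.0, 0.0, -0.0]
force: [-5.0, 0.6, 16.5]
finger_gap: 0.0
gripper_force: 7.7
```

Emit:
servo_tool([
  [[0,0,0,0,0,0.001,-1],[0,0,0,0,0,0.001,-1],[0,0,0,0,0,0,-1],[0,0,0,0,0,0,-1]],
])

```text
t: 17.83
tcp_pos: [0.4934, 0.102, 0.1293]
tool_rot: [1.0, -0.0, 0.0, -0.0]
force: [-4.2, -0.1, 15.1]
finger_gap: -0.002
gripper_force: 7.7
```

Emit:
servo_tool([
  [[0,0,0,0,0,0.001,-1],[0,0,0,0,0,0.0005,-1],[0,0,0,0,0,0,-1],[0,0,0,0,0,0,-1]],
])

```text
t: 18.17
tcp_pos: [0.4933, 0.1019, 0.1286]
tool_rot: [1.0, -0.0, 0.0, 0.0]
force: [-4.7, 0.4, 20.8]
finger_gap: -0.001
gripper_force: 10.6
```

Emit:
servo_tool([
  [[0,0,0,0,0,0.0004,-1],[0,0,0,0,0,0,-1],[0,0,0,0,0,0,-1],[0,0,0,0,0,0,-1]],
])

```text
t: 18.5
tcp_pos: [0.4933, 0.1019, 0.1285]
tool_rot: [1.0, -0.0, 0.0, 0.0]
force: [-5.8, -0.9, 24.5]
finger_gap: -0.001
gripper_force: 11.9
```

Seated at the stop, 5 mm lower and stiff. Retract and check.

Emit:
servo_tool([
  [[0,0,0,0,0,-0.005,-1],[0,0,0,0,0,-0.02,-1],[0,0,0,0,0,-0.035,-1],[0,0,0,0,0,-0.035,-1],[0,0,0,0,0.035,0,-1],[0,0,0,0,0.04,0,-1],[0,0,0,0,0.04,0,-1],[0,0,0,0,0.04,0,-1]],
])

```text
t: 19.17
tcp_pos: [0.4935, -0.0543, 0.2209]
tool_rot: [1.0, 0.001, 0.0, 0.0]
force: [0.2, 0.9, 0.4]
finger_gap: 0.001
gripper_force: 0.0
```

Emit:
servo_tool([
  [[0,0,0,0,0.04,0,-1],[0,0,0,0,0.04,0,-1],[0,0,0,0,0.04,0,-1],[0,0,0,0,0.04,0,-1],[0,0,0,0,0.04,0,-1],[0,0,0,0,0.04,0,-1],[0,0,0,0,0.04,0,-1],[0,0,0,0,0.04,0,-1]],
])

```text
t: 19.83
tcp_pos: [0.4931, -0.3748, 0.2202]
tool_rot: [1.0, -0.0, -0.0, -0.0]
force: [1.3, 0.7, -0.4]
finger_gap: 0.001
gripper_force: 0.0
```

Emit:
servo_tool([
  [[0,0,0,-0.02,0.03,0,-1],[0,0,0,-0.02,0.03,0,-1],[0,0,0,-0.02,0.02,0,-1],[0,0,0,-0.02,0,0,-1],[0,0,0,0,0,0,-1],[0,0,0,0,0,0,-1],[0,0,0,0,0,0,-1]],
])

```text
t: 20.42
tcp_pos: [0.4142, -0.4527, 0.2205]
tool_rot: [1.0, -0.0, 0.0, -0.0]
force: [0.5, 0.4, -1.5]
finger_gap: 0.002
gripper_force: 0.0
```

Run:
```python
from loc import *
T=manip.snapshot("top");S=manip.snapshot("side")
for n in(T,S):
    pass
try: locate(T,S)
except Exception as e: print(e); print([np.round(x[0],1) for x in faces("side",S)[:2]])
s=manip.sense();print(s["t"],s["tcp_pos"],s["force"],s["qd"].round(3) if hasattr(s["qd"],"round") else s["qd"])
```

```text
[0.5769 0.2329 0.1301] res px [0.01 0.02] [228.6 241.4] [26.5 27. ] [261.  266.9] [17.4 25.4]
[0.494  0.1018 0.132 ] res px [0. 0.] [278.2 273.5] [26.6 27.2] [314.8 257.8] [16.2 24.3]
[ 0.6238 -0.0661  0.1319] res px [-0.01 -0.01] [343.  224.4] [26.4 26.5] [321.1 213.1] [13.7 21.9]
[ 0.5031 -0.2329  0.1289] res px [0.05 0.07] [407.1 270.8] [26.9 27.6] [383.9 207.5] [13.2 21.4]
20.5167 [ 0.41480776 -0.45245006  0.2205717 ] [0.18267948 0.21531038 0.6006476 ] [ 0.004  0.001 -0.003 -0.004 -0.001  0.   ]
```

Lid B dropped from 0.1369 to 0.1320 (5 mm) and the other lids are unchanged. The arm is clear, so I'm handing in.

```bash
python3 -c "
from station import manip
print(manip.sign_off())"
```

```text
the job is handed in; nothing more can be done
None
```

I found the rocking lid, at about (0.494, 0.102), and pressed it home in its middle with up to 24.5 N, slightly over the 17–23 N you gave; it dropped 5 mm by camera, the other three lids kept their heights, the arm finished clear, and I handed in at about 20.5 s.

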